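Trip the hidden catch of the collet tray with the release pin

ROBOT

A 6-joint arm with a two-finger parallel gripper is mounted at the origin on the work surface. World frame = base frame: x ahead of the robot, y to its left, z up, the work surface at z = 0. Lengths are in m, angles in rad, forces in N, time in s.
With the tool pointing down it reaches from about 0.325 to 0.75 m from the base axis. Payload 7.6 kg.
Tool frame: the origin (TCP) lies at the very end of the fingers, on their centre line; the grasp point (between the pads) lies 19 mm behind it; z points along the fingers, y is the line along which they close (so a half turn about z gives the same grasp; the last joint's range is limited). The gripper opens to 85 mm and grips with 20 to 120 N. Pads are 22 mm wide; open, the fingers measure 114 mm over their backs; the gripper's body (76 mm by 85 mm) begins 54 mm behind the grasp point. The pads swing forward as they close: fully open they stand 13 mm farther back than shut.
Start: joints at [1.201, 0.052, 1.401, -0, 1.689, -0.07], TCP at [0.155, 0.502, 0.21] pointing down, gripper open.
Joint ranges: [-2.9, 2.9], [-0.91, 2.17], [0.12, 2.37], [-1.06, 4.2], [0.26, 2.73], [-2.93, 2.93]. Speed limits (rad/s): [2.57, 2.57, 3.01, 3.14, 3.14, 3.14].

INTERFACE

Orientations are given as a unit quaternion [x, y, z, w].
In Python, from station import arm gives the robot as it stands.
- The arm moves only by the tool servo_tool, never from a script. Its arguments are lists of equal length, an entry for each row: "xyz": the shift along the tool's x, y, z in m, a list of three; "rotation": the turn, a rotation vector about the tool's x, y, z in rad, a list of three. In form: {"xyz": [[tx, ty, tz], ...], "rotation": [[ax, ay, az], ...]}. A call has 1 to 20 rows; each row shifts and turns the commanded pose from where the row before left it, along the tool's axes as they then stand; what a row does not reach is not made up. A row lasts 1/12 s, in which the tool goes at most 41.7 mm and 7.16 degrees, less where a joint would pass 70% of its speed; a pose out of reach is approached as far as the arm can. A call is refused whole if a number of a shift passes 0.0417 or a number of a turn 0.125, either way. A call with a gripper value outside its range is refused whole. "gripper" is the finger opening in m, from 0 to 0.0854, set as the call begins (left out, the last holds). The fingers move at their own pace and stop on an object; "force" is the grip in N (left out, the last holds). Time passes only in rows, so rows that do not move let the fingers close. It gives the time, the measured TCP pose, the force, the opening and the grip force at its end, in the units of the state.
- arm.sense(): the state, without advancing time (a new reading comes with each control period).
- arm.snapshot(name): name is "scene" or "top" or "wrist"; returns a dict with "frame" (480x640x3 uint8, red, green, blue), "fovy" (degrees; the focal length in pixels is half the picture's height over the tangent of half this angle, whatever the lens; pixels are square), "cx", "cy" (the principal point, pixels), "rvec" (rotation vector, rad) and "tvec" (3), from world to camera coordinates, as OpenCV has them; the wrist camera has in their place "hand_eye" (4x4, takes a point from camera to tool coordinates, whose origin is the TCP and whose axes are the flange's). Camera axes: x right, y down, z forward; pixel columns grow to the right and rows downward; lengths in m; the calibration is good to about 2 mm. A picture is of the moment at which its call begins: read the wrist's pose just before it. There is no depth.
- arm.finish_job(): hands the job in; it is judged then, once.
Trained networks look in a picture, given as the dict that the camera call returned (one of the last four; its "shot" number tells which), for a name from the list of things; names that differ only in an ending like _2 or _b are one class to them, and where a whole thing is asked for, a point or a joint stands for the part that bears it (a point fixed in the world has none). Each returns a list of dicts, best first, with "confidence" (0 to 1); they miss things now and then, are a little off and sometimes report something else, mostly with a low value. They report only what shows in the picture. A call takes as long as a camera call. They do not tell look-alikes from the thing itself.
- arm.find_in(picture, label): "point" ([x, y, z] in m, in the coordinates of the camera as it stood for that picture, good to about 4 mm: the middle of the surface that is visible of it).
- arm.spot_point(picture, label): "point" ([x, y, z] in m, in the coordinates of the camera as it stood for that picture, good to about 4 mm: a listed point, or the origin of a listed thing).
The state is a dict: "time_s": time; "joints": joint angles; "dq": joint speeds; "tau": joint torques, N m; "eef_pos": TCP position; "ee_rot": TCP orientation; "contact_force": force on the tool from outside, world axes, zero at the start; "ft_torque": the same for the moment, N m; "width": opening from 0.0 (shut) to 1.0 (fully open); "grip_force": force on a finger pad.
Only numpy, scipy, OpenCV 4.12 (cv2) and the standard library are available. Lean on these libraries where they do the work, as an engineer would, in place of code of your own. Each camera call takes 0.05 s, during which the arm holds its last target. There are 200 camera calls.

TASK

The collet tray of the green unit is locked. Take the red-handled release pin from the wooden rack, put it straight down through the hole in the brass plate, feel for the catch underneath and press it down gently (always below 20 N), keeping it pressed until the tray's own spring has pushed the tray fully out. Then put the pin back upright and fully down in the rack and let go; only the pin may touch the unit, and the other tools, the oil bottle and the grinding wheel stay as they are.

Things in the scene. Friction and masses are not known exactly. Their poses are not given: they have to be found in the camera images.
- unit: Green cast housing, fixed, 180 (x) by 140 (y) by 85 mm high; origin at the centre of its underside, z up; the yellow tray front is on its -x side. A square brass plate, 44 mm wide, 10 mm thick, lies flush in the middle of its top with one vertical hole. Hidden below it is a spring catch; 20 N or more of pin force on plate or catch does damage.
- hole (a point): Mouth of the access hole, on the top face of the brass plate, 85 mm above the bench; 11 mm in diameter, 2 mm chamfer. Below it, unseen, the catch's flat 16 mm head rests 11 to 36 mm under the plate's top (each unit differs). It moves straight down against a spring: 3 N at first, 0.7 N per mm; it frees the tray after 5 to 6 mm (7 N) and meets a hard stop at 8 mm (9 N).
- tray (a joint): How far the tray is out along the unit's -x, in m: 0 locked, 0.060 fully out. A damped spring drives it out at 10 to 20 mm/s (4 to 5 s in all) while the catch is held down. A ratchet of four teeth, 10 mm apart, stops it at the next tooth if the catch is let up before 0.040; the catch can then be pressed again. Beyond that it runs out by itself.
- tray_front (a point): Middle of the top edge of the yellow tray front (134 mm wide, 38 mm high, 6 mm thick), 41 mm above the bench; moves with the tray.
- pin: Release pin, loose, 90 g: steel shaft 7 mm in diameter, 50 mm long with a 4 mm tapered nose, then a round red handle 16 mm in diameter, 45 mm long. Origin at the tip, z towards the handle (handle from z = 50 to 95 mm). It stands tip down in a rack hole, the handle's shoulder on the rack's top, its tip 4 mm above the bench.
- pin_tip (a point): Tip of the pin's shaft (the pin's origin).
- rack: Brown wooden block, fixed, 70 (x) by 220 (y) by 54 mm high, origin at the centre of its underside, z up. Four vertical blind holes in a row at local x = 0, y = -84, -28, 28, 84 mm, each 11 mm in diameter, 52 mm deep, with a 2 mm chamfer. Three hold the red pin, the scriber and the reamer in any order; any free hole will do for the pin afterwards.
- scriber: Bystander: like the pin, but with a yellow handle 16 mm in diameter, standing in the rack; origin at its tip.
- reamer: Bystander: standing in the rack, steel collar 20 mm in diameter and a black handle 12 mm in diameter, 42 mm above the rack; origin at its tip.
- oil: Bystander: yellow oil bottle with a red cap, 48 mm in diameter, 110 mm high, standing on the bench beyond the rack; origin under its centre.
- wheel: Bystander: blue grinding wheel lying on the bench beyond the unit, 100 mm in diameter, 22 mm thick; origin under its centre.
Things that resemble listed ones, but are neither listed nor needed, are in the scene too. Of the things like the rack, leave any that is blue, pink or turquoise; of the rest the smaller one is meant.

How it is judged:
On the way, in this order (a step that is already met when the one before it is completed fails the run):
1. the pin is lifted clear of the rack (z of pin_tip in the frame of rack above 0.06 m), for 0.05 s.
2. with the pin more than 8 mm down the hole, the tray starts to come out (z of pin_tip in the frame of hole below -0.008 m and horizontal distance between pin_tip and hole below 0.008 m and value of joint tray above 0.003 m), for 0.05 s.
3. the tray is fully out (more than 55 mm) (value of joint tray above 0.055 m), for 0.1 s.
At the end, for the whole second after the job is handed in: The tray is more than 55 mm out; the pin stands at rest in a hole of the rack, upright within 0.15 rad, its tip less than 10 mm above the bench (shoulder within 6 mm of the rack's top), released (value of joint tray above 0.055 m and z of pin_tip in the frame of rack below 0.01 m and x of pin_tip in the frame of rack between -0.02 and 0.02 m and y of pin_tip in the frame of rack between -0.1 and 0.1 m and angle between pin's own z axis and vertical below 0.15 rad and linear speed of pin below 0.02 m/s and contact force between the fingers and pin below 0.1 N); the robot touches nothing.
It fails at once if the pin presses on the unit or its catch with more than 20 N (contact force between pin and unit above 20 N).
It fails at once if the gripper or arm presses on the unit with more than 5 N (contact force between any of the fingers, the arm and unit above 5 N).
It fails at once if the scriber or the reamer is moved more than 15 mm (distance of any of scriber, reamer from where it was at the start of the episode above 0.015 m).
It fails at once if the oil bottle or the grinding wheel is moved more than 20 mm, or the bottle tipped (distance of any of oil, wheel from where it was at the start of the episode above 0.02 m or angle between oil's own z axis and vertical above 0.4 rad).
It also fails if it takes over 64 s, if anything falls off the work surface, if the arm or the gripper's body presses on something with over 40 N, if the wrist force passes 120 N, or if a joint passes its speed limit or range.

## Working session

There is one attempt and no reset: what is moved stays moved. The work goes in short steps, Python scripts to look and compute and a tool call to move; the robot and the scene stay as the last step left them, time stands still between calls to the robot, and variables do not carry over. Pictures are saved under pics/ and viewed, at most 10 in all, crops included, and the job is handed in when it is done.

Besides the shell and the picture viewer there is one more tool, called after ">>>" as name(argument=value, ...) on one line, values as JSON. servo_tool: Moves the arm, as the interface text tells. Its arguments: {"type":"object","properties":{"xyz":{"type":"array"},"rotation":{"type":"array"},"gripper":{"type":"number"},"force":{"type":"number"}},"required":["xyz","rotation"]}

```bash
ls; mkdir -p pics; cat > h.py <<'E'
import numpy as np, cv2
from scipy.spatial.transform import Rotation as R
from station import arm
def cam(p,s=None):
    f=240/np.tan(np.radians(p["fovy"])/2)
    K=np.array([[f,0,p["cx"]],[0,f,p["cy"]],[0,0,1]])
    if "rvec" in p:
        Rc=R.from_rotvec(np.ravel(p["rvec"])).as_matrix(); t=np.ravel(p["tvec"])
        return K,Rc.T,-Rc.T@t
    T=np.eye(4);T[:3,:3]=R.from_quat(s["ee_rot"]).as_matrix();T[:3,3]=s["eef_pos"]
    M=T@np.array(p["hand_eye"]); return K,M[:3,:3],M[:3,3]
def toW(c,q): return c[1]@np.array(q)+c[2]
def proj(c,P):
    q=c[0]@(c[1].T@(np.array(P)-c[2])); return q[:2]/q[2]
def ray(c,uv,z):
    d=c[1]@np.linalg.inv(c[0])@np.array([uv[0],uv[1],1.]); return c[2]+d*(z-c[2][2])/d[2]
def save(p,n,box=None,sc=1):
    im=p["frame"][:,:,::-1]
    if box: im=im[box[1]:box[3],box[0]:box[2]]
    cv2.imwrite("pics/"+n,cv2.resize(im,None,fx=sc,fy=sc,interpolation=cv2.INTER_CUBIC))
E
python3 - <<'E'
from h import *
np.set_printoptions(precision=4,suppress=True)
s=arm.sense();print(s)
ims=[]
for n in ("scene","top"):
    p=arm.snapshot(n);c=cam(p);ims.append(p["frame"])
    print(n,p["fovy"],c[2])
    for l in ("rack","pin","pin_tip","hole","tray_front","unit","scriber","reamer","oil","wheel"):
        for d in arm.spot_point(p,l):
            w=toW(c,d["point"]);print(l,round(d["confidence"],2),w,proj(c,w).round())
    save(p,n+".png")
E
```

```text
pics
{'time_s': 0.0, 'joints': array([ 1.2007,  0.0528,  1.4017, -0.    ,  1.6886, -0.0703]), 'dq': array([-0.0009,  0.0001, -0.0003, -0.002 ,  0.0004,  0.0018]), 'tau': array([  0.0006, -38.167 , -36.018 ,  -0.0001,   0.0061,  -0.    ]), 'eef_pos': array([0.1549, 0.5013, 0.2092]), 'ee_rot': array([ 0.1493,  0.9888, -0.0008, -0.0002]), 'contact_force': array([0.4618, 0.1885, 0.821 ]), 'ft_torque': array([-0.0123,  0.0402,  0.0542]), 'grip_force': 0.0, 'width': 1.0008730803484707}
scene 52.84349528262955 [1.3026 0.4126 0.7004]
rack 0.84 [0.7922 0.3159 0.0013] [397. 397.]
rack 0.8 [ 0.1994 -0.2832 -0.001 ] [262. 177.]
rack 0.77 [0.7097 0.0629 0.003 ] [286. 321.]
rack 0.66 [ 0.2652  0.4173 -0.0007] [500. 241.]
rack 0.56 [ 0.4957  0.2302 -0.0009] [398. 279.]
hole 0.83 [ 0.5504 -0.2099  0.0834] [211. 218.]
tray_front 0.47 [ 0.5527 -0.2083  0.0001] [217. 247.]
unit 0.67 [ 0.5557 -0.209   0.0013] [215. 248.]
unit 0.33 [0.6168 0.2253 0.0018] [379. 314.]
scriber 0.7 [0.6164 0.2255 0.0008] [379. 314.]
oil 0.7 [ 0.6141  0.2226 -0.0005] [378. 313.]
wheel 0.6 [ 0.7398 -0.2097 -0.0021] [167. 297.]
top 54.8145351937641 [0.3808 0.0484 1.1596]
rack 0.87 [ 0.7114  0.0627 -0.0032] [323. 160.]
rack 0.83 [ 0.7894  0.3228 -0.0043] [224. 129.]
rack 0.79 [ 0.494   0.2309 -0.0026] [255. 243.]
rack 0.6 [ 0.2653  0.421  -0.0007] [176. 333.]
rack 0.6 [ 0.1994 -0.2874  0.0017] [463. 367.]
pin 0.37 [0.4947 0.2027 0.0027] [266. 243.]
hole 0.63 [ 0.5446 -0.2072  0.0848] [437. 221.]
tray_front 0.74 [ 0.4515 -0.2207  0.0373] [438. 262.]
unit 0.65 [ 0.5503 -0.2143  0.0034] [432. 224.]
unit 0.61 [ 0.4964  0.234  -0.0037] [254. 242.]
scriber 0.37 [0.4994 0.1513 0.0012] [287. 241.]
reamer 0.62 [0.4867 0.2623 0.0036] [242. 245.]
oil 0.8 [0.6118 0.2287 0.0024] [257. 197.]
oil 0.33 [ 0.4959  0.2339 -0.0042] [254. 242.]
wheel 0.82 [ 0.7377 -0.2098 -0.0002] [430. 151.]
```

View pics/top.png

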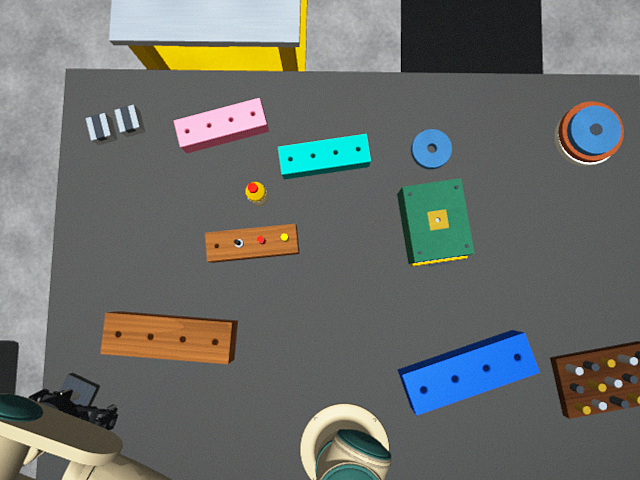

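View pics/scene.png

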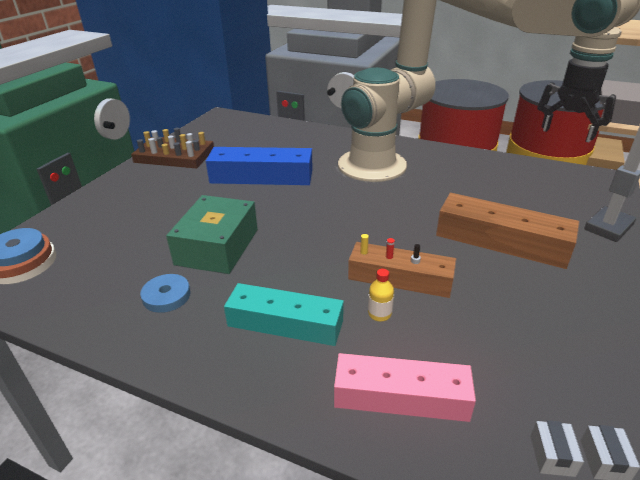

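The top view shows the brown racks at (252,243), small, with tools, and at (170,337), large and empty. There are also pink (220,125), turquoise (323,155) and blue (468,372) blocks. By the description, the rack is the small one at (252,243).

Possible matches for the red pin are the red handle at (262,240) and the oil bottle's red cap at (253,188). The pin is the handle at (262,240). The free rack hole is at (216,246), and the brass hole is at (437,220).

```bash
python3 - <<'E'
from h import *
np.set_printoptions(precision=4,suppress=True)
p=arm.snapshot("top");q=arm.snapshot("scene")
def blob(p,f,box):
    hsv=cv2.cvtColor(p["frame"],cv2.COLOR_RGB2HSV).astype(int);x0,y0,x1,y1=box
    m=np.zeros(hsv.shape[:2],bool);m[y0:y1,x0:x1]=f(hsv)[y0:y1,x0:x1]
    y,x=np.nonzero(m);return np.array([x.mean(),y.mean()]),len(x)
red=lambda h:((h[...,0]<8)|(h[...,0]>172))&(h[...,1]>170)&(h[...,2]>80)
yel=lambda h:(abs(h[...,0]-25)<7)&(h[...,1]>120)&(h[...,2]>120)
c=cam(p);d=cam(q)
for nm,f,b,z in(("red",red,(250,230,275,252),.097),("yel",yel,(277,230,293,246),.097),("brass",yel,(424,205,452,234),.085)):
    u,n=blob(p,f,b);print(nm,u,n,ray(c,u,z))
for nm,f,b,z in(("red",red,(380,232,400,262),.0765),("yel",yel,(357,230,372,256),.0765),("brass",yel,(195,208,230,227),.085)):
    u,n=blob(q,f,b);print("scene",nm,u,n,ray(d,u,z))
print("freehole",ray(c,(216.5,246),.054),ray(d,(442,266),.054), "reamer",ray(c,(238.5,243),.06))
s=arm.sense();print(R.from_quat(s["ee_rot"]).as_matrix())
a=cv2.resize(p["frame"][210:275,190:310],(720,390),interpolation=cv2.INTER_CUBIC)
cv2.imwrite("pics/crop1.png",a[:,:,::-1])
E
```

```text
red [260.4783 239.3913] 46 [0.493  0.2035 0.097 ]
yel [283.8077 236.7885] 52 [0.5    0.1496 0.097 ]
brass [437.8133 219.4036] 332 [ 0.5486 -0.2082  0.085 ]
scene red [389.6574 248.8704] 108 [0.4968 0.2055 0.0765]
scene yel [364.0567 243.4752] 141 [0.4993 0.1487 0.0765]
scene brass [212.1353 217.3059] 170 [ 0.5486 -0.2087  0.085 ]
freehole [0.4796 0.3154 0.054 ] [0.483 0.317 0.054] reamer [0.4872 0.2613 0.06  ]
[[-0.9554  0.2953  0.    ]
 [ 0.2953  0.9554 -0.    ]
 [-0.      0.     -1.    ]]
```

View pics/crop1.png

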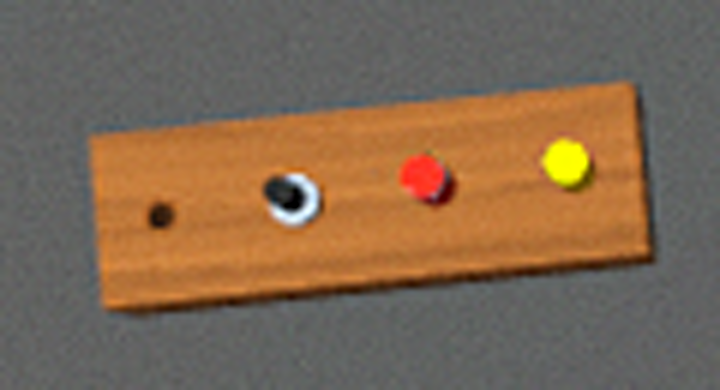

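The crop shows the red handle at about (425,178), between the reamer at (290,197) and the yellow scriber at (567,163). The free hole is at (160,215). I'll move over the pin now.

>>> servo_tool(xyz=[[0,0,0],[0,0,0],[0,0,0],[0,0,0],[0,0,0],[0,0,0],[0,0,0],[0,0,0],[0,0,0],[0,0,0],[0,0,0],[-0.029,0.0265,0],[-0.029,0.0265,0],[-0.029,0.0265,0],[-0.029,0.0265,0],[-0.029,0.0265,0],[-0.029,0.0265,0],[-0.029,0.0265,0],[-0.029,0.0265,0],[-0.029,0.0265,0]], rotation=[[0,0,0.1054],[0,0,0.1054],[0,0,0.1054],[0,0,0.1054],[0,0,0.1054],[0,0,0.1054],[0,0,0.1054],[0,0,0.1054],[0,0,0.1054],[0,0,0.1054],[0,0,0.1054],[0,0,0],[0,0,0],[0,0,0],[0,0,0],[0,0,0],[0,0,0],[0,0,0],[0,0,0],[0,0,0]])

```text
time_s: 2.87
eef_pos: [0.4223, 0.2672, 0.2102]
ee_rot: [0.667, 0.745, 0.0, 0.0]
contact_force: [0.3, 0.8, 0.6]
width: 0.998
grip_force: 0.0
```

>>> servo_tool(xyz=[[-0.024,0.0218,0],[-0.024,0.0218,0],[-0.024,0.0218,0],[0,0,0],[0,0,0]], rotation=[[0,0,0],[0,0,0],[0,0,0],[0,0,0],[0,0,0]], gripper=0.06)

```text
time_s: 3.28
eef_pos: [0.4948, 0.2034, 0.2096]
ee_rot: [0.668, 0.745, -0.0, -0.0]
contact_force: [-0.7, 0.4, -0.2]
width: 0.705
grip_force: 0.0
```

```bash
cat > w.py <<'E'
from h import *
import sys
np.set_printoptions(precision=4,suppress=True)
s=arm.sense();p=arm.snapshot("wrist");c=cam(p,s)
Rt=R.from_quat(s["ee_rot"]).as_matrix()
print(s["time_s"],s["eef_pos"],"toolY deg",np.degrees(np.arctan2(Rt[1,1],Rt[0,1])),"tilt",Rt[:,2],s["contact_force"],s["width"],"cam",c[2])
for l in sys.argv[2:]:
    for d in arm.spot_point(p,l):
        w=toW(c,d["point"]);print(l,round(d["confidence"],2),w,proj(c,w).round())
save(p,sys.argv[1]+".png"); np.save(sys.argv[1]+".npy",dict(p=p,s=s),allow_pickle=True)
E
python3 w.py w1 pin pin_tip rack reamer scriber
```

```text
3.2833 [0.4948 0.2034 0.2096] toolY deg 6.240212171105996 tilt [-0.0008 -0.0001 -1.    ] [-0.7449  0.4052 -0.2423] 0.7047101197074668 cam [0.4859 0.2823 0.3744]
pin 0.92 [0.494  0.2067 0.008 ] [318. 194.]
rack 0.98 [0.4904 0.2334 0.0015] [318. 163.]
rack 0.86 [ 0.7084  0.0643 -0.001 ] [502. 343.]
reamer 0.89 [0.4885 0.2624 0.0065] [319. 131.]
```

View pics/w1.png

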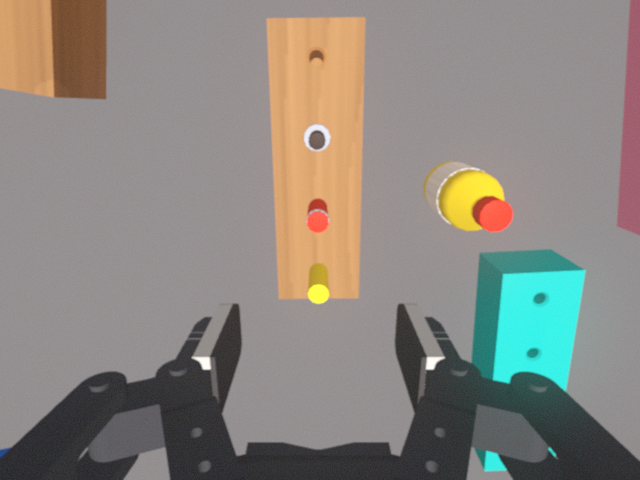

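The wrist picture shows the red handle top at (318,221), the reamer at (317,138), the free hole at (316,57), and the scriber top at (318,294). The fingers are aligned across the row.

```bash
python3 - <<'E'
from h import *
d=np.load("w1.npy",allow_pickle=True).item();c=cam(d["p"],d["s"])
print(ray(c,(318,222),.099),ray(c,(318,294),.099),ray(c,(316.5,54),.054),ray(c,(317,137),.06))
E
```

```text
[0.49406431 0.2051757  0.099     ] [0.50021491 0.14909659 0.099     ] [0.48044315 0.3188435  0.054     ] [0.4871485  0.26083212 0.06      ]
```

>>> servo_tool(xyz=[[0.0017,-0.0006,0.024],[0,0,0.024],[0,0,0.024],[0,0,0.024],[0,0,0.024],[0,0,0.0133],[0,0,0.0133],[0,0,0],[0,0,0]], rotation=[[0,0,0],[0,0,0],[0,0,0],[0,0,0],[0,0,0],[0,0,0],[0,0,0],[0,0,0],[0,0,0]])

```text
time_s: 4.33
eef_pos: [0.4928, 0.2065, 0.0633]
ee_rot: [0.666, 0.746, -0.0, -0.0]
contact_force: [-0.5, 0.3, 0.5]
width: 0.705
grip_force: 0.0
```

>>> servo_tool(xyz=[[0,0,0],[0,0,0],[0,0,0],[0,0,0],[0,0,0],[0,0,0],[0,0,0],[0,0,0],[0,0,0],[0,0,0]], rotation=[[0,0,0],[0,0,0],[0,0,0],[0,0,0],[0,0,0],[0,0,0],[0,0,0],[0,0,0],[0,0,0],[0,0,0]], gripper=0.0, force=60)

```text
time_s: 5.17
eef_pos: [0.494, 0.2064, 0.0645]
ee_rot: [0.667, 0.745, 0.001, 0.0]
contact_force: [-0.8, 0.2, 6.1]
width: 0.151
grip_force: 58.6
```

>>> servo_tool(xyz=[[0,0,-0.01],[0,0,-0.02],[0,0,-0.024],[0,0,-0.024],[0,0,-0.024],[0,0,-0.024],[0,0,0],[0,0,0]], rotation=[[0,0,0],[0,0,0],[0,0,0],[0,0,0],[0,0,0],[0,0,0],[0,0,0],[0,0,0]])

```text
time_s: 5.83
eef_pos: [0.4938, 0.2063, 0.1908]
ee_rot: [0.667, 0.745, 0.001, 0.001]
contact_force: [0.1, 0.1, -0.8]
width: 0.155
grip_force: 58.8
```

```bash
python3 w.py w2 pin pin_tip hole unit rack
```

```text
5.8333 [0.4938 0.2063 0.1908] toolY deg 6.393963307177482 tilt [ 0.0026  0.0009 -1.    ] [ 0.0574  0.1431 -0.7822] 0.15520699645845393 cam [0.4842 0.285  0.3556]
pin 0.9 [0.491  0.2043 0.1312] [313. 251.]
pin_tip 0.88 [0.4961 0.2026 0.135 ] [322. 257.]
rack 0.96 [0.4913 0.2347 0.0009] [319. 168.]
rack 0.82 [0.7083 0.0622 0.0008] [509. 359.]
```

View pics/w2.png

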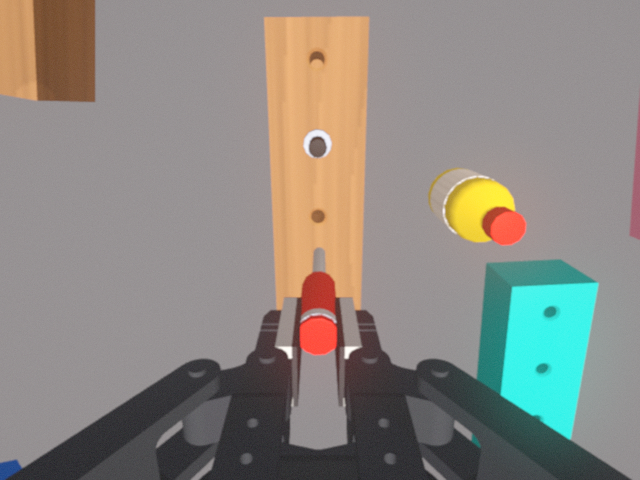

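The pin is held, with its handle top at (318,333) and tip near (319,250). The vacated hole is at (318,215) and the bystanders haven't moved. I'll carry the pin slightly past the unit so the hole stays visible.

>>> servo_tool(xyz=[[-0.02,0.0008,0],[-0.036,0.0008,0],[-0.036,0.0008,0],[-0.036,0.0008,0],[-0.036,0.0008,0],[-0.036,0.0008,0],[-0.036,0.0008,0],[-0.036,0.0008,0],[-0.036,0.0008,0],[-0.036,0.0008,0],[-0.036,0.0005,0],[-0.036,0,0],[-0.032,0,0],[0,0,0],[0,0,0],[0,0,0]], rotation=[[0,0,0],[0,0,0],[0,0,0],[0,0,0],[0,0,0],[0,0,0],[0,0,0],[0,0,0],[0,0,0],[0,0,0],[0,0,0],[0,0,0],[0,0,0],[0,0,0],[0,0,0],[0,0,0]])

```text
time_s: 7.47
eef_pos: [0.5515, -0.2377, 0.1886]
ee_rot: [0.667, 0.745, 0.0, -0.001]
contact_force: [-0.1, 0.1, -1.5]
width: 0.151
grip_force: 58.8
```

```bash
python3 w.py w3 pin pin_tip hole unit tray_front; python3 - <<'E'
from h import *
for n in("w2","w3"):
    d=np.load(n+".npy",allow_pickle=True).item();c=cam(d["p"],d["s"]);e=d["s"]["eef_pos"]
    print(e,ray(c,(319,250),e[2]-.0605)-e,ray(c,(318,335),e[2]+.0345)-e)
E
```

```text
7.4667 [ 0.5515 -0.2377  0.1886] toolY deg 6.3891089422136496 tilt [-0.0011  0.0011 -1.    ] [-0.1419  0.1238 -1.4794] 0.15051782854322826 cam [ 0.5425 -0.159   0.3535]
pin 0.62 [ 0.5504 -0.2382  0.13  ] [317. 250.]
pin_tip 0.94 [ 0.551  -0.2407  0.1304] [317. 254.]
hole 0.82 [ 0.5489 -0.2094  0.0838] [320. 187.]
unit 0.57 [ 0.5487 -0.2086 -0.0007] [319. 168.]
[0.49383927 0.20630278 0.19075491] [ 0.00047863 -0.00127895 -0.0605    ] [-0.00039598 -0.00078096  0.0345    ]
[ 0.55148213 -0.23770285  0.18860805] [ 0.00025217 -0.00126912 -0.0605    ] [-0.00027224 -0.00078614  0.0345    ]
```

View pics/w3.png

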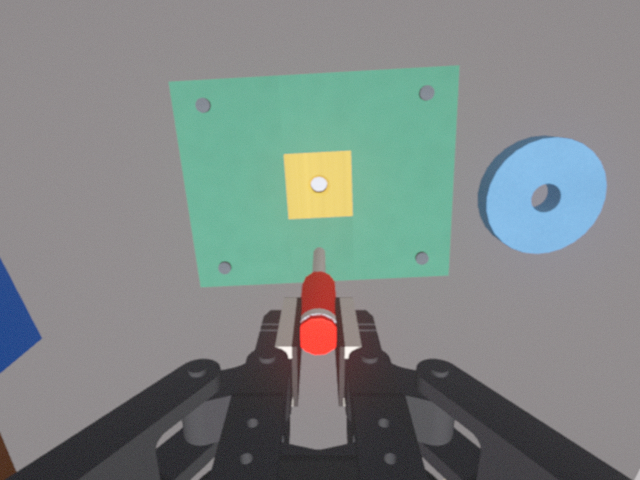

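The hole is at (319,184) in the middle of the brass plate, and the pin tip is at about (319,250).

```bash
python3 - <<'E'
from h import *
d=np.load("w3.npy",allow_pickle=True).item();c=cam(d["p"],d["s"]);e=d["s"]["eef_pos"]
f=d["p"]["frame"];h=cv2.cvtColor(f,cv2.COLOR_RGB2HSV).astype(int)
m=(abs(h[...,0]-24)<8)&(h[...,1]>120)&(h[...,2]>120);m[:140]=0;m[230:]=0;m[:,:270]=0;m[:,370:]=0
x,y,w,hh=cv2.boundingRect(cv2.convexHull(np.argwhere(m)[:,::-1].astype(np.int32)))
M=cv2.moments(cv2.convexHull(np.argwhere(m)[:,::-1].astype(np.int32)));u=(M["m10"]/M["m00"],M["m01"]/M["m00"])
g=h[165:205,300:340];b=(g[...,1]<80);yy,xx=np.nonzero(b);v=(xx.mean()+300,yy.mean()+165)
print(u,v,len(xx))
H=ray(c,v,.085);print(ray(c,u,.085),H)
D=H-(e+[.0003,-.0013,0]);Rt=R.from_quat(d["s"]["ee_rot"]).as_matrix();print("tool shift",Rt.T@[D[0],D[1],0])
E
```

```text
(318.4847000711624, 184.3656076018251) (np.float64(318.5792079207921), np.float64(183.8019801980198)) 202
[ 0.54789505 -0.20771827  0.085     ] [ 0.54791546 -0.20733163  0.085     ]
tool shift [ 3.19047674e-02 -3.18279745e-04  3.79143316e-05]
```

>>> servo_tool(xyz=[[0.012,-0.0003,0],[0.012,0,0],[0.0078,0,0],[0,0,0.01],[0,0,0.013],[0,0,0.01],[0,0,0.004],[0,0,0.002],[0,0,0],[0,0,0]], rotation=[[0,0,0],[0,0,0],[0,0,0],[0,0,0],[0,0,0],[0,0,0],[0,0,0],[0,0,0],[0,0,0],[0,0,0]])

```text
time_s: 8.6
eef_pos: [0.548, -0.2067, 0.1508]
ee_rot: [0.667, 0.745, 0.0, 0.0]
contact_force: [0.2, -0.3, -0.7]
width: 0.15
grip_force: 58.8
```

```bash
python3 - <<'E'
from h import *
s=arm.sense();a=arm.snapshot("wrist");q=arm.snapshot("scene")
print(s["eef_pos"],s["contact_force"],s["ft_torque"])
A=cv2.resize(a["frame"][140:360,220:420],(440,484));B=cv2.resize(q["frame"][120:280,150:270],(360,480))
C=np.zeros((484,800,3),np.uint8);C[:,:440]=A;C[:480,440:]=B;cv2.imwrite("pics/chk.png",C[:,:,::-1])
E
```

```text
[ 0.54804004 -0.20674226  0.15080071] [ 0.19706229 -0.31678122 -0.69439956] [-0.02092762  0.03827619 -0.00027977]
```

View pics/chk.png

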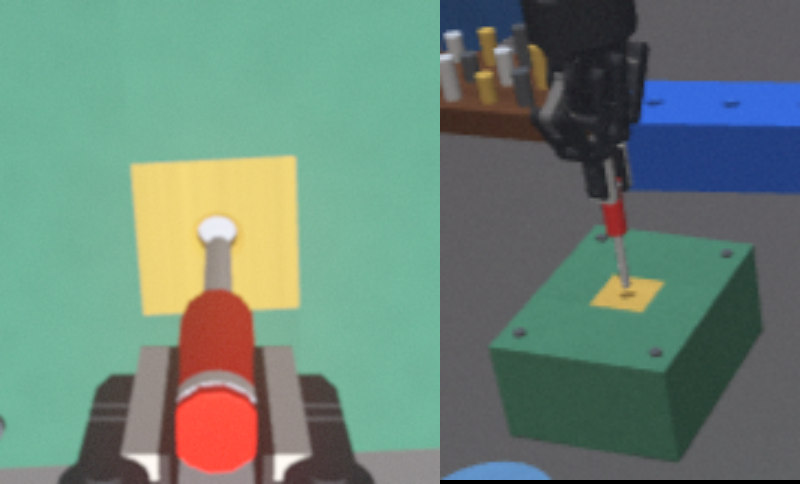

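The tip sits just above the hole mouth in both views, so I'll go down gently.

>>> servo_tool(xyz=[[0,0,0.002],[0,0,0.002],[0,0,0.001],[0,0,0.001],[0,0,0.001],[0,0,0],[0,0,0]], rotation=[[0,0,0],[0,0,0],[0,0,0],[0,0,0],[0,0,0],[0,0,0],[0,0,0]])

```text
time_s: 9.28
eef_pos: [0.5478, -0.2065, 0.1433]
ee_rot: [0.667, 0.745, 0.0, -0.0]
contact_force: [0.4, 0.5, -0.7]
width: 0.15
grip_force: 58.8
```

>>> servo_tool(xyz=[[0,0,0.001],[0,0,0.001],[0,0,0],[0,0,0]], rotation=[[0,0,0],[0,0,0],[0,0,0],[0,0,0]])

```text
time_s: 9.62
eef_pos: [0.5478, -0.2065, 0.1413]
ee_rot: [0.667, 0.745, 0.0, -0.0]
contact_force: [0.4, 0.1, -1.4]
width: 0.153
grip_force: 58.8
```

>>> servo_tool(xyz=[[0,0,0.002],[0,0,0.002],[0,0,0.002],[0,0,0.002],[0,0,0.002],[0,0,0],[0,0,0]], rotation=[[0,0,0],[0,0,0],[0,0,0],[0,0,0],[0,0,0],[0,0,0],[0,0,0]])

```text
time_s: 10.2
eef_pos: [0.5478, -0.2065, 0.1312]
ee_rot: [0.667, 0.745, -0.0, -0.0]
contact_force: [0.4, -0.8, -0.7]
width: 0.156
grip_force: 58.8
```

>>> servo_tool(xyz=[[0,0,0.002],[0,0,0.002],[0,0,0],[0,0,0]], rotation=[[0,0,0],[0,0,0],[0,0,0],[0,0,0]])

```text
time_s: 10.53
eef_pos: [0.5478, -0.2065, 0.1272]
ee_rot: [0.667, 0.745, 0.0, -0.0]
contact_force: [-0.5, 0.5, -0.2]
width: 0.15
grip_force: 58.8
```

>>> servo_tool(xyz=[[0,0,0.002],[0,0,0.002],[0,0,0],[0,0,0]], rotation=[[0,0,0],[0,0,0],[0,0,0],[0,0,0]])

```text
time_s: 10.87
eef_pos: [0.5477, -0.2065, 0.1231]
ee_rot: [0.667, 0.745, -0.0, -0.0]
contact_force: [-0.2, -0.0, -0.9]
width: 0.154
grip_force: 58.8
```

>>> servo_tool(xyz=[[0,0,0.002],[0,0,0.002],[0,0,0],[0,0,0]], rotation=[[0,0,0],[0,0,0],[0,0,0],[0,0,0]])

```text
time_s: 11.2
eef_pos: [0.5479, -0.2066, 0.1194]
ee_rot: [0.667, 0.745, 0.0, 0.0]
contact_force: [-0.0, -0.1, -0.1]
width: 0.155
grip_force: 59.0
```

>>> servo_tool(xyz=[[0,0,0.001],[0,0,0.001],[0,0,0],[0,0,0]], rotation=[[0,0,0],[0,0,0],[0,0,0],[0,0,0]])

```text
time_s: 11.53
eef_pos: [0.5482, -0.2067, 0.1181]
ee_rot: [0.667, 0.745, 0.0, 0.001]
contact_force: [-0.1, 0.5, 3.8]
width: 0.155
grip_force: 59.4
```

Contact at roughly 4.7 N. I'll press further, watching the force.

>>> servo_tool(xyz=[[0,0,0.001],[0,0,0.001],[0,0,0.001],[0,0,0.001],[0,0,0],[0,0,0]], rotation=[[0,0,0],[0,0,0],[0,0,0],[0,0,0],[0,0,0],[0,0,0]])

```text
time_s: 12.03
eef_pos: [0.5481, -0.2066, 0.1138]
ee_rot: [0.667, 0.745, 0.0, 0.0]
contact_force: [-0.2, 0.0, 4.1]
width: 0.154
grip_force: 59.5
```

>>> servo_tool(xyz=[[0,0,0.001],[0,0,0],[0,0,0],[0,0,0]], rotation=[[0,0,0],[0,0,0],[0,0,0],[0,0,0]])

```text
time_s: 12.37
eef_pos: [0.5481, -0.2066, 0.1127]
ee_rot: [0.667, 0.745, 0.0, 0.0]
contact_force: [0.6, 0.9, 5.4]
width: 0.152
grip_force: 59.5
```

```bash
cat > t.py <<'E'
from h import *
np.set_printoptions(precision=4,suppress=True)
s=arm.sense();q=arm.snapshot("top");c=cam(q)
h=cv2.cvtColor(q["frame"],cv2.COLOR_RGB2HSV).astype(int)
m=(abs(h[...,0]-26)<8)&(h[...,1]>120)&(h[...,2]>100);m[:242]=0;m[320:]=0;m[:,:395]=0;m[:,490:]=0
y,x=np.nonzero(m);print(s["time_s"],s["eef_pos"],s["contact_force"],"yellow rows",y.min() if len(y) else None,y.max() if len(y) else None,len(y))
for d in arm.spot_point(q,"tray_front"): print(d["confidence"],toW(c,d["point"]))
E
python3 t.py
```

```text
12.3667 [ 0.5481 -0.2066  0.1127] [0.5969 0.8905 5.4497] yellow rows 267 269 14
```

>>> servo_tool(xyz=[[0,0,0.001],[0,0,0],[0,0,0],[0,0,0],[0,0,0],[0,0,0]], rotation=[[0,0,0],[0,0,0],[0,0,0],[0,0,0],[0,0,0],[0,0,0]])

```text
time_s: 12.97
eef_pos: [0.5481, -0.2066, 0.1119]
ee_rot: [0.667, 0.745, 0.0, 0.0]
contact_force: [-0.0, -0.2, 5.4]
width: 0.153
grip_force: 59.5
```

```bash
python3 t.py
```

```text
12.9667 [ 0.5481 -0.2066  0.1119] [-0.0249 -0.2364  5.3573] yellow rows 271 272 6
```

The tray is moving out, since its yellow edge has shifted from row 268 to 272. I'll hold with a slight margin.

>>> servo_tool(xyz=[[0,0,0.0007],[0,0,0],[0,0,0],[0,0,0],[0,0,0],[0,0,0],[0,0,0],[0,0,0],[0,0,0],[0,0,0],[0,0,0],[0,0,0],[0,0,0],[0,0,0],[0,0,0],[0,0,0],[0,0,0],[0,0,0],[0,0,0],[0,0,0]], rotation=[[0,0,0],[0,0,0],[0,0,0],[0,0,0],[0,0,0],[0,0,0],[0,0,0],[0,0,0],[0,0,0],[0,0,0],[0,0,0],[0,0,0],[0,0,0],[0,0,0],[0,0,0],[0,0,0],[0,0,0],[0,0,0],[0,0,0],[0,0,0]])

```text
time_s: 14.73
eef_pos: [0.5482, -0.2066, 0.1113]
ee_rot: [0.667, 0.745, 0.0, 0.001]
contact_force: [0.2, 0.0, 5.3]
width: 0.156
grip_force: 59.5
```

>>> servo_tool(xyz=[[0,0,0],[0,0,0],[0,0,0],[0,0,0],[0,0,0],[0,0,0],[0,0,0],[0,0,0],[0,0,0],[0,0,0],[0,0,0],[0,0,0],[0,0,0],[0,0,0],[0,0,0],[0,0,0],[0,0,0],[0,0,0],[0,0,0],[0,0,0]], rotation=[[0,0,0],[0,0,0],[0,0,0],[0,0,0],[0,0,0],[0,0,0],[0,0,0],[0,0,0],[0,0,0],[0,0,0],[0,0,0],[0,0,0],[0,0,0],[0,0,0],[0,0,0],[0,0,0],[0,0,0],[0,0,0],[0,0,0],[0,0,0]])

```text
time_s: 16.4
eef_pos: [0.5482, -0.2067, 0.1113]
ee_rot: [0.667, 0.745, 0.0, 0.001]
contact_force: [0.7, 0.1, 5.7]
width: 0.156
grip_force: 59.5
```

>>> servo_tool(xyz=[[0,0,0],[0,0,0],[0,0,0],[0,0,0],[0,0,0],[0,0,0],[0,0,0],[0,0,0],[0,0,0],[0,0,0],[0,0,0],[0,0,0],[0,0,0],[0,0,0],[0,0,0],[0,0,0],[0,0,0],[0,0,0],[0,0,0],[0,0,0]], rotation=[[0,0,0],[0,0,0],[0,0,0],[0,0,0],[0,0,0],[0,0,0],[0,0,0],[0,0,0],[0,0,0],[0,0,0],[0,0,0],[0,0,0],[0,0,0],[0,0,0],[0,0,0],[0,0,0],[0,0,0],[0,0,0],[0,0,0],[0,0,0]])

```text
time_s: 18.07
eef_pos: [0.5482, -0.2067, 0.1113]
ee_rot: [0.667, 0.745, 0.0, 0.001]
contact_force: [-0.7, 0.7, 6.1]
width: 0.151
grip_force: 59.5
```

```bash
python3 t.py; python3 - <<'E'
from h import *
p=arm.snapshot("top");q=arm.snapshot("wrist")
C=np.zeros((480,800,3),np.uint8);C[:,:480]=cv2.resize(p["frame"][170:330,360:520],(480,480));C[:240,480:]=cv2.resize(q["frame"],(320,240));cv2.imwrite("pics/tray.png",C[:,:,::-1])
E
```

```text
18.0667 [ 0.5482 -0.2067  0.1113] [-0.6685  0.7119  6.0836] yellow rows None None 0
```

View pics/tray.png

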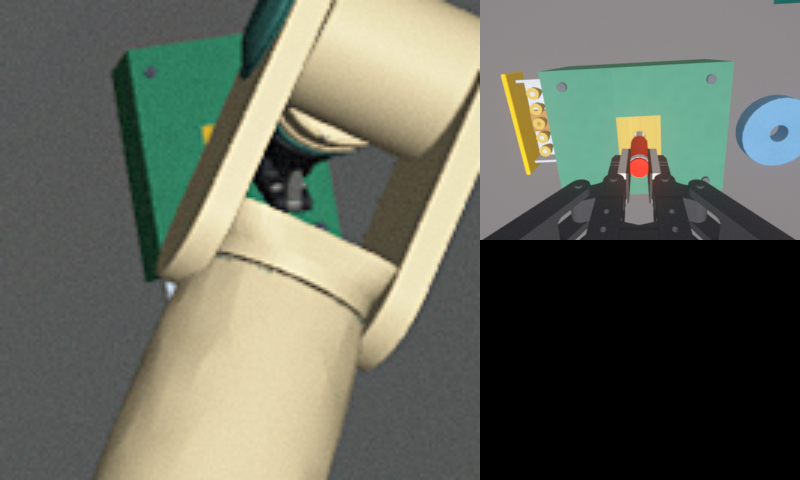

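The tray is out, with its yellow front at the left of the wrist view, about (75,245) in full-frame pixels. I'll measure how far.

```bash
cat > tw.py <<'E'
from h import *
s=arm.sense();p=arm.snapshot("wrist");c=cam(p,s);h=cv2.cvtColor(p["frame"],cv2.COLOR_RGB2HSV).astype(int)
m=(abs(h[...,0]-25)<6)&(h[...,1]>180)&(h[...,2]>140);m[:,230:]=0
k,l,st,ce=cv2.connectedComponentsWithStats(m.astype(np.uint8));i=1+st[1:,4].argmax();print(st[i],ce[i])
w=ray(c,ce[i],.041);H=np.array([.548,-.2073]);Y=np.radians(6.3)
for d in arm.spot_point(p,"tray_front"):print(d["confidence"],toW(c,d["point"]))
box=cv2.minAreaRect(np.argwhere(l==i)[:,::-1].astype(np.float32));print(box)
print(w,"dist from hole",np.linalg.norm(w[:2]-H))
E
python3 tw.py
```

```text
[  43  147   76  202 4941] [ 83.75045537 254.79255211]
0.93 [ 0.39167407 -0.23628521  0.04076607]
((84.9770278930664, 244.84689331054688), (206.18751525878906, 35.28078079223633), 75.35261535644531)
[ 0.40360827 -0.23100279  0.041     ] dist from hole 0.14632427705039325
```

The measured front is about 159 mm from the hole, against roughly 96 mm locked, so the tray is about 60 mm out. I'll withdraw straight up and go back to the rack.

>>> servo_tool(xyz=[[0,0,0],[0,0,0],[0,0,0],[0,0,-0.004],[0,0,-0.01],[0,0,-0.016],[0,0,-0.016],[0,0,-0.016],[0,0,-0.016],[0,0,-0.012],[0,0,0],[0,0,0]], rotation=[[0,0,0],[0,0,0],[0,0,0],[0,0,0],[0,0,0],[0,0,0],[0,0,0],[0,0,0],[0,0,0],[0,0,0],[0,0,0],[0,0,0]])

```text
time_s: 19.37
eef_pos: [0.5478, -0.2066, 0.2006]
ee_rot: [0.667, 0.745, 0.0, -0.0]
contact_force: [-0.6, 0.1, -1.3]
width: 0.154
grip_force: 58.8
```

```bash
python3 tw.py
```

```text
[118 138  36 153 926] [135.4049676  211.96220302]
0.81 [ 0.39227206 -0.23779647  0.03770655]
0.49 [ 0.55350544 -0.20820327  0.08152687]
((136.30624389648438, 213.9378662109375), (155.32774353027344, 7.130077362060547), 78.53046417236328)
[ 0.39688568 -0.22687144  0.041     ] dist from hole 0.1523764359230046
```

>>> servo_tool(xyz=[[0.02,-0.0007,0],[0.034,-0.0007,0],[0.034,-0.0007,0],[0.034,-0.0007,0],[0.034,-0.0007,0],[0.034,-0.0007,0],[0.034,-0.0007,0],[0.034,-0.0007,0],[0.034,-0.0007,0],[0.034,-0.0007,0],[0.034,-0.0007,0],[0.034,0,0],[0.0225,0,0],[0,0,0],[0,0,0],[0,0,0]], rotation=[[0,0,0],[0,0,0],[0,0,0],[0,0,0],[0,0,0],[0,0,0],[0,0,0],[0,0,0],[0,0,0],[0,0,0],[0,0,0],[0,0,0],[0,0,0],[0,0,0],[0,0,0],[0,0,0]])

```text
time_s: 20.8
eef_pos: [0.4936, 0.2058, 0.1997]
ee_rot: [0.667, 0.745, -0.001, -0.0]
contact_force: [0.1, -0.9, -0.3]
width: 0.148
grip_force: 58.8
```

```bash
python3 w.py w5 pin pin_tip rack; python3 - <<'E'
from h import *
d=np.load("w5.npy",allow_pickle=True).item();f=d["p"]["frame"][170:370,240:400];cv2.imwrite("pics/w5c.png",cv2.resize(f,None,fx=3,fy=3)[:,:,::-1])
c=cam(d["p"],d["s"]);print(proj(c,[.494,.2051,.054]))
E
```

```text
20.8 [0.4936 0.2058 0.1997] toolY deg 6.3855935423436625 tilt [-0.0015 -0.0009 -1.    ] [ 0.1401 -0.8514 -0.3126] 0.14794616323483092 cam [0.4846 0.2849 0.3645]
pin 0.58 [0.4923 0.2044 0.1417] [317. 251.]
pin_tip 0.9 [0.4955 0.2035 0.1408] [322. 253.]
rack 0.8 [ 0.7104  0.0628 -0.001 ] [508. 352.]
rack 0.66 [0.4884 0.2361 0.0019] [317. 164.]
[319.32330115 213.03814653]
```

View pics/w5c.png

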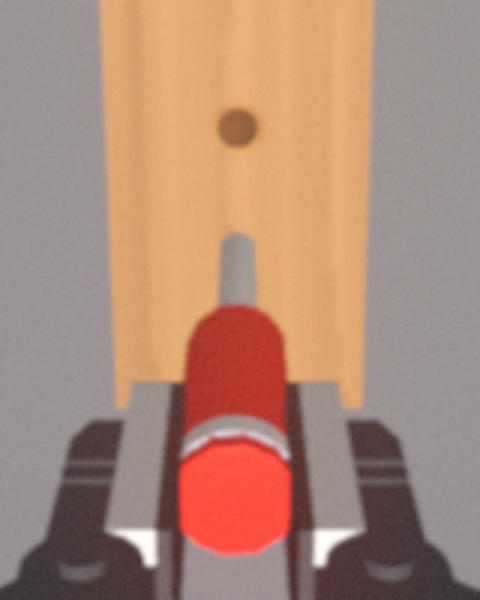

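The hole is at (319,213), matching the prediction, and the tip is in line with it. I'll lower the pin.

>>> servo_tool(xyz=[[0.0005,0.0003,0.015],[0,0,0.02],[0,0,0.02],[0,0,0.015],[0,0,0.008],[0,0,0],[0,0,0.002],[0,0,0.002],[0,0,0.002],[0,0,0.002],[0,0,0.002],[0,0,0],[0,0,0]], rotation=[[0,0,0],[0,0,0],[0,0,0],[0,0,0],[0,0,0],[0,0,0],[0,0,0],[0,0,0],[0,0,0],[0,0,0],[0,0,0],[0,0,0],[0,0,0]])

```text
time_s: 22.08
eef_pos: [0.494, 0.207, 0.1127]
ee_rot: [0.667, 0.745, 0.0, -0.0]
contact_force: [-0.5, -0.4, -2.2]
width: 0.154
grip_force: 58.9
```

>>> servo_tool(xyz=[[0,0,0.002],[0,0,0.002],[0,0,0.002],[0,0,0.002],[0,0,0.002],[0,0,0],[0,0,0]], rotation=[[0,0,0],[0,0,0],[0,0,0],[0,0,0],[0,0,0],[0,0,0],[0,0,0]])

```text
time_s: 22.67
eef_pos: [0.494, 0.207, 0.1025]
ee_rot: [0.667, 0.745, -0.0, -0.0]
contact_force: [-0.6, 0.3, -0.8]
width: 0.153
grip_force: 58.9
```

>>> servo_tool(xyz=[[0,0,0.004],[0,0,0.005],[0,0,0.005],[0,0,0.005],[0,0,0.005],[0,0,0.005],[0,0,0.003],[0,0,0.002],[0,0,0.0015],[0,0,0.001],[0,0,0],[0,0,0]], rotation=[[0,0,0],[0,0,0],[0,0,0],[0,0,0],[0,0,0],[0,0,0],[0,0,0],[0,0,0],[0,0,0],[0,0,0],[0,0,0],[0,0,0]])

```text
time_s: 23.67
eef_pos: [0.4942, 0.2071, 0.0664]
ee_rot: [0.667, 0.745, 0.0, 0.0]
contact_force: [-0.7, 0.3, -0.8]
width: 0.148
grip_force: 58.9
```

>>> servo_tool(xyz=[[0,0,0.001],[0,0,0.0007],[0,0,0],[0,0,0]], rotation=[[0,0,0],[0,0,0],[0,0,0],[0,0,0]])

```text
time_s: 24.0
eef_pos: [0.4942, 0.2071, 0.0646]
ee_rot: [0.667, 0.745, 0.0, 0.0]
contact_force: [0.4, 0.7, -0.8]
width: 0.15
grip_force: 58.9
```

>>> servo_tool(xyz=[[0,0,0],[0,0,0],[0,0,0],[0,0,0],[0,0,0],[0,0,0],[0,0,0],[0,0,0]], rotation=[[0,0,0],[0,0,0],[0,0,0],[0,0,0],[0,0,0],[0,0,0],[0,0,0],[0,0,0]], gripper=0.06)

```text
time_s: 24.67
eef_pos: [0.4941, 0.207, 0.0645]
ee_rot: [0.667, 0.745, 0.0, -0.0]
contact_force: [-0.2, 0.0, 0.1]
width: 0.699
grip_force: 0.0
```

>>> servo_tool(xyz=[[0,0,-0.01],[0,0,-0.02],[0,0,-0.024],[0,0,-0.024],[0,0,-0.024],[0,0,-0.024],[0,0,-0.015],[0,0,0],[0,0,0],[0,0,0]], rotation=[[0,0,0],[0,0,0],[0,0,0],[0,0,0],[0,0,0],[0,0,0],[0,0,0],[0,0,0],[0,0,0],[0,0,0]])

```text
time_s: 25.5
eef_pos: [0.4936, 0.2069, 0.2044]
ee_rot: [0.667, 0.745, -0.001, -0.0]
contact_force: [-0.3, -0.0, -0.6]
width: 0.701
grip_force: 0.0
```

```bash
python3 w.py w6 pin reamer scriber rack; python3 - <<'E'
from h import *
q=arm.snapshot("scene");p=arm.snapshot("wrist")
C=np.zeros((480,800,3),np.uint8);C[:,:400]=cv2.resize(p["frame"][0:360,170:470],(400,480));C[:300,400:]=cv2.resize(q["frame"][170:320,150:350],(400,300))
C[300:,400:]=cv2.resize(q["frame"][225:306,320:500],(400,180));cv2.imwrite("pics/fin.png",C[:,:,::-1])
E
```

```text
25.5 [0.4936 0.2069 0.2044] toolY deg 6.392769734408959 tilt [-0.0016 -0.0005 -1.    ] [-0.2833 -0.0393 -0.5983] 0.7008147114351839 cam [0.4847 0.2858 0.3692]
pin 0.89 [0.4927 0.2074 0.0031] [318. 197.]
reamer 0.82 [0.4872 0.258  0.0066] [318. 140.]
rack 0.95 [0.4871 0.2332 0.0008] [315. 168.]
rack 0.75 [0.7085 0.065  0.0011] [505. 350.]
```

View pics/fin.png

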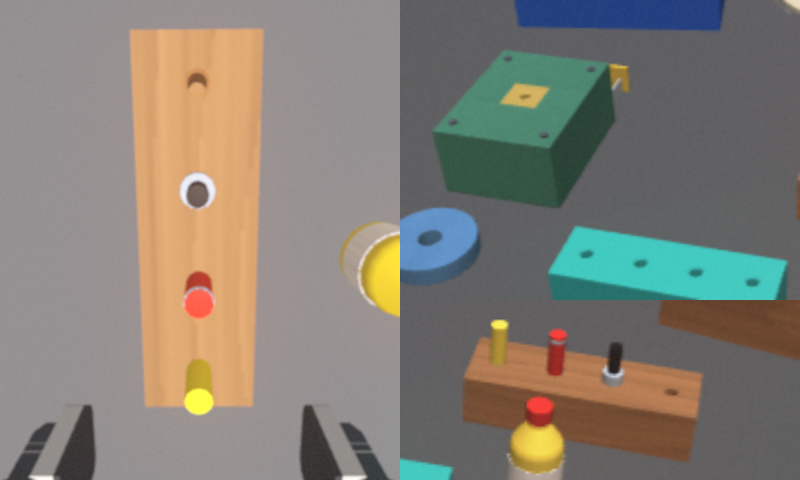

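The pin stands upright and fully down at crop (199,298), released. The tray is out and the bystanders are in place.

```bash
python3 -c "
from station import arm
print(arm.finish_job())"
```

```text
the job is handed in; nothing more can be done
None
```

The job is handed in: the tray measured about 60 mm out, the pin is released upright and fully down in its original rack hole, the highest pin force read was about 7 N, and the last pictures show the bystanders in place; no verdict was returned.

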